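# Refit the control knob of a gas hob

## Task

The gas hob's control stem is bare, and only one of the two look-alike knobs on the wooden board has a bore that fits it: try them on the stem, set square to it, without forcing one that does not go down, and stand the misfit back upright on the board. Press the fitting knob onto the stem until it clicks, and keep pressing past the click until the knob is fully home and the sprung stem is pushed all the way in, as for lighting the burner. Finish while still gripping the knob and holding it pressed down like that; leave the other things on the worktop where they stand.

Things in the scene. Friction and masses are not known exactly. Their poses are not given: they have to be found in the camera images.
- hob: Fixed single-burner gas hob, steel with black glass top, 260 (x) x 300 mm (y), panel top 52 mm above the worktop. Origin: centre of its footprint; -x is its front. Bare white control stem at x -70, y +105 mm (front left corner). The black pan support round the burner (centre x +12, y -42 mm) reaches 93 mm above the worktop and comes within 50 mm of the stem sideways.
- stem_seat (a point): Centre of the stem's white shoulder (26 mm across), 61 mm above the worktop when out; moves with the stem. z up, x to the hob's back. Above it the stem is 16 (x) x 11 mm (y) to 10 mm height, has a slim tip to 13 mm and a steel spring catch on each y side at 8 mm. A knob goes on with its bar along x, within 0.1 rad, either way round.
- stem (a joint): How far the stem is pushed in, downwards: 0 out, 0.004 m all the way in, on a hard stop. A spring pushes it out with 6.5 N (out) to 9 N (all the way in), so it gives way under a knob that is pressed on it.
- knob_a: Black control knob, one of two look-alikes upright on the board; it is not known which one fits. Origin: centre of its underside, z up. Round base 46 mm across (41 at its top), 20 mm tall; above it, from 20 to 40 mm, a finger bar 14 mm wide (y), 40 mm long (x) to grip across, white pointer line at its -x end. Bore parallel to the bar, open below. 80 g.
- knob_b: Second knob, outside just like knob_a. On the stem, the one that fits drops freely until its underside is 5 mm above stem_seat, meets the catches (push rising to 10-16 N in 5 mm, so the stem goes in first), clicks with a drop of the force, and is home with the underside 3 mm below stem_seat. The misfit (narrow bore) stops on the stem's tip, underside 9 mm above stem_seat.
- board: Wooden chopping board lying flat on the worktop, fixed, 190 mm (x) by 300 mm (y), 22 mm thick. Origin: centre of its underside.
- honey_jar: Honey jar with a black lid, 60 mm across, 90 mm tall, at the back. Leave it where it stands. Origin: centre of its underside.
- tin_tuna: Flat tuna tin, 86 mm across, 40 mm tall, right of the hob. Leave it where it stands. Origin: centre of its underside.
- salt_shaker: Salt shaker with a grey top, 44 mm across, 90 mm tall, at the back between hob and board. Leave it where it stands. Origin: centre of its underside.

How it is judged:
By the outcome, as a careful person would: the job done as asked, in the order asked, and still so for the second after the job is handed in, while the arm keeps its last pose, push and grip.
It also fails if it takes over 69 s, if anything falls off the work surface, if the arm or the gripper's body presses on something with over 40 N, if the wrist force passes 120 N, or if a joint passes its speed limit or range.

## Robot

A 6-joint arm with a two-finger parallel gripper is mounted at the origin on a cart in front of the work surface, level with it; the furniture and walls round the work are solid. World frame = base frame: x ahead of the robot, y to its left, z up, the work surface at z = 0. Lengths are in m, angles in rad, forces in N, time in s.
With the tool pointing down it reaches from about 0.375 to 0.9 m from the base axis. Payload 3.1 kg.
Tool frame: the origin (TCP) lies midway between the tips of the shut fingers; the grasp point (between the pads) lies 19 mm behind it; z points along the fingers, y is the line along which they close (so a half turn about z gives the same grasp; the last joint's range is limited). The gripper opens to 85 mm and grips with 20 to 120 N. Pads are 22 mm wide; open, the fingers measure 114 mm over their backs; the gripper's body (76 mm by 85 mm) begins 54 mm behind the grasp point. The pads swing forward as they close: fully open they stand 13 mm farther back than shut.
Start: joints at [-1.444, 0.527, 1.433, -0, 1.181, -0.178], TCP at [0.188, -0.596, 0.231] pointing down, gripper open.
Joint ranges: [-3.08, 3.08], [-0.75, 2.2], [0.22, 2.44], [-1.43, 4.57], [0, 2.65], [-2.85, 2.85]. Speed limits (rad/s): [2.79, 2.79, 3.14, 3.14, 3.14, 3.14].

## Interface

Orientations are given as a unit quaternion [x, y, z, w].
In Python, from station import manip gives the robot as it stands.
- The arm moves only by the tool move_arm, never from a script. Its argument "increments" is a list that holds one entry, the list of rows, each a list of 5 numbers: the gripper's target within -1 to 1 (shut at 1, half-way at 0, fully open at -1), then the shift along the world's x, y, z in m, then the turn about the world's z in degrees. In form: [[[fingers, dx, dy, dz, twist], ...]]. A call has 1 to 8 rows; each row shifts and turns the commanded pose from where the row before left it; what a row does not reach is not made up. A row lasts 1/10 s, in which the tool goes at most 50 mm and 8.59 degrees, less where a joint would pass 70% of its speed; a pose out of reach is approached as far as the arm can. A call with a gripper value outside its range is refused whole. The fingers move at their own pace and stop on an object; "newtons" is the grip in N (left out, the last holds). Time passes only in rows, so rows that do not move let the fingers close. It gives the time, the measured TCP pose, the force, the opening and the grip force at its end, in the units of the state.
- manip.sense(): the state, without advancing time (a new reading comes with each control period).
- manip.snapshot(name): name is "scene" or "top"; returns a dict with "img" (420x560x3 uint8, red, green, blue), "fx", "fy", "cx", "cy" (pixels), "world_to_cam" (4x4, takes a point from world to camera coordinates). Camera axes: x right, y down, z forward; pixel columns grow to the right and rows downward; lengths in m; the calibration is good to about 2 mm. A picture is of the moment at which its call begins. There is no depth.
- manip.sign_off(): hands the job in; it is judged then, once.
Trained networks look in the newest picture that a camera, given by its name, has taken for a name from the list of things; names that differ only in an ending like _2 or _b are one class to them, and where a whole thing is asked for, a point or a joint stands for the part that bears it (a point fixed in the world has none). Each returns a list of dicts, best first, with "confidence" (0 to 1); they miss things now and then, are a little off and sometimes report something else, mostly with a low value. They report only what shows in the picture. A call takes as long as a camera call.
- manip.spot_in(label, camera): "xyz" ([x, y, z] in m, in world coordinates, good to about 4 mm: the middle of the surface that is visible of it).
- manip.mark_of(label, camera): "xyz" ([x, y, z] in m, in world coordinates, good to about 4 mm: a listed point, or the origin of a listed thing).
The state is a dict: "t": time; "q": joint angles; "qd": joint speeds; "tau": joint torques, N m; "tcp_pos": TCP position; "tool_rot": TCP orientation; "force": force on the tool from outside, world axes, zero at the start; "ft_torque": the same for the moment, N m; "finger_gap": opening from 0.0 (shut) to 1.0 (fully open); "gripper_force": force on a finger pad.
Only numpy, scipy, OpenCV 4.12 (cv2) and the standard library are available. Lean on these libraries where they do the work, as an engineer would, in place of code of your own. Each camera call takes 0.05 s, during which the arm holds its last target. There are 200 camera calls.

## Working session

There is one attempt and no reset: what is moved stays moved. The work goes in short steps, Python scripts to look and compute and a tool call to move; the robot and the scene stay as the last step left them, time stands still between calls to the robot, and variables do not carry over. Pictures are saved under pics/ and viewed, at most 10 in all, crops included, and the job is handed in when it is done.

Besides the shell and the picture viewer there is one more tool, called after "Emit:" in YAML: its name, and indented under it one key for each argument. move_arm: Moves the arm, as the interface text tells. Its arguments: {"type":"object","properties":{"increments":{"type":"array","items":{"type":"array","items":{"type":"array","items":{"type":"number"}}}},"newtons":{"type":"number"}},"required":["increments"]}

```bash
mkdir -p pics
cat > h.py <<'E'
from station import manip
import numpy as np, cv2
def snap(cam,fn):
    s=manip.snapshot(cam); cv2.imwrite('pics/'+fn,s['img'][:,:,::-1]); return s
def proj(s,p):
    c=s['world_to_cam']@np.r_[p,1]; return np.array([s['fx']*c[0]/c[2]+s['cx'],s['fy']*c[1]/c[2]+s['cy']])
def unproj(s,u,v,z):
    T=np.linalg.inv(s['world_to_cam']); d=T[:3,:3]@np.array([(u-s['cx'])/s['fx'],(v-s['cy'])/s['fy'],1]); o=T[:3,3]
    return o+d*(z-o[2])/d[2]
E
python3 - <<'E'
from h import *
for c in('scene','top'):
    s=snap(c,c+'1.png')
    for l in('stem_seat','knob_a','board','hob','salt_shaker'):
        for r in manip.mark_of(l,c)[:3]: print(c,l,np.round(r['xyz'],4),round(r['confidence'],2),np.round(proj(s,r['xyz'])))
st=manip.sense();print(st)
E
```

```text
scene stem_seat [0.4686 0.0281 0.0594] 0.62 [293. 216.]
scene knob_a [0.4731 0.3949 0.0214] 0.72 [199. 285.]
scene knob_a [0.5337 0.2619 0.0174] 0.71 [221. 254.]
scene board [ 0.5171  0.3309 -0.0016] 0.91 [207. 274.]
scene hob [ 0.5271 -0.0815  0.001 ] 0.84 [298. 215.]
scene salt_shaker [ 0.6961  0.1264 -0.0043] 0.74 [215. 224.]
scene salt_shaker [0.7031 0.3821 0.0013] 0.32 [144. 256.]
top stem_seat [0.4724 0.0353 0.0601] 0.51 [278. 236.]
top knob_a [0.4744 0.3955 0.0251] 0.74 [162. 236.]
top knob_a [0.5325 0.2647 0.0213] 0.55 [204. 217.]
top board [ 0.5157  0.3345 -0.0031] 0.88 [184. 223.]
top hob [ 0.5291 -0.0811 -0.0032] 0.97 [315. 218.]
top salt_shaker [0.6966 0.1253 0.0008] 0.57 [249. 166.]
{'t': 0.6, 'q': array([-1.44455017e+00,  5.27456645e-01,  1.43270548e+00, -1.25126086e-05,
        1.18141908e+00, -1.78474976e-01]), 'qd': array([ 8.77056819e-05,  7.93365453e-04,  5.03012917e-05, -1.05251871e-03,
        6.86436059e-04, -3.76184826e-04]), 'tau': array([-5.62212881e-04, -4.42044139e+01, -1.78325289e+01, -2.12158152e-04,
        1.08210403e-03, -3.88597954e-06]), 'tcp_pos': array([ 0.18755284, -0.59616398,  0.23133531]), 'tool_rot': array([ 9.88415205e-01,  1.51774119e-01, -5.93556234e-06,  5.57350598e-06]), 'force': array([ 0.01979542,  0.13380135, -0.63519892]), 'ft_torque': array([0.00120037, 0.02254092, 0.00484943]), 'gripper_force': 0.0, 'finger_gap': 1.0060684577944738}
```

Run:
```python
import cv2,numpy as np
a=cv2.imread('pics/top1.png');b=cv2.imread('pics/scene1.png')
A=cv2.resize(a[150:290,130:390],(780,420),interpolation=cv2.INTER_CUBIC)
cv2.imwrite('pics/topc.png',A)
cv2.imwrite('pics/sc.png',cv2.resize(b[130:330,120:400],(784,560),interpolation=cv2.INTER_CUBIC))
```

```text
(no output)
```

View pics/topc.png

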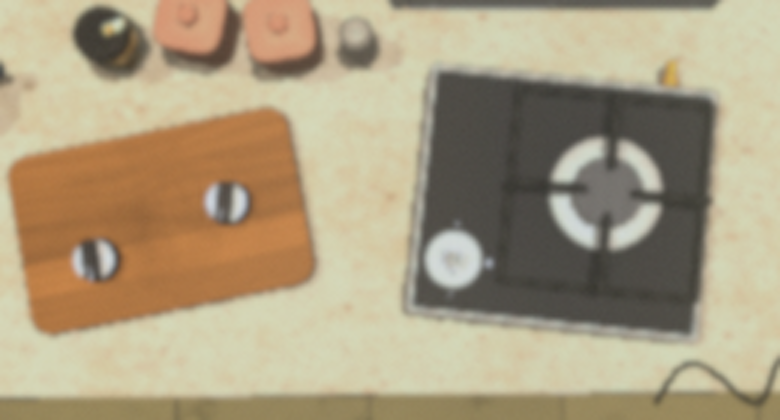

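View pics/sc.png

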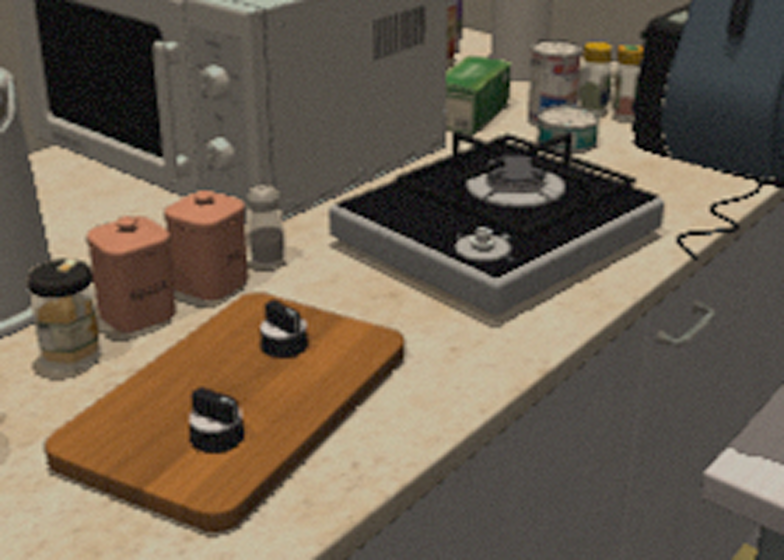

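Run:
```python
from h import *
s=snap('top','t2.png');im=s['img']
P=[unproj(s,130+u/3,150+v/3,.052) for u,v in((433,68),(715,95),(692,338),(406,312))]
for i in range(4):
    d=P[(i+1)%4]-P[i];print(np.round(P[i],4),np.linalg.norm(d[:2]).round(4),np.degrees(np.arctan2(d[1],d[0])).round(2))
c=np.mean(P,0)
for a in(-5,-6,-7):
    t=np.radians(a);print('stem',a,np.round(c[:2]+np.array([[np.cos(t),-np.sin(t)],[np.sin(t),np.cos(t)]])@[-.07,.105],4))
rows=[]
for (u,v) in((162,236),(204,217)):
    rows.append(cv2.resize(im[v-16:v+16,u-16:u+16,::-1],(390,390),interpolation=cv2.INTER_CUBIC))
    g=im[v-13:v+13,u-13:u+13].astype(float)
    sat=g.max(2)-g.min(2);print(((sat<25)&(g.max(2)<90)).sum())
    ys,xs=np.nonzero((sat<30)&(g.max(2)>110)); print('silver centre',len(xs),unproj(s,xs.mean()+u-13,ys.mean()+v-13,.042).round(4))
u,v=281,236
rows.append(cv2.resize(im[v-16:v+16,u-16:u+16,::-1],(390,390),interpolation=cv2.INTER_CUBIC))
cv2.imwrite('pics/k.png',cv2.resize(np.hstack(rows),(798,266)))
print(s['fx'],np.linalg.inv(s['world_to_cam'])[:3,3])
```

```text
[0.6665 0.044  0.052 ] 0.2896 -96.18
[ 0.6354 -0.244   0.052 ] 0.2476 173.03
[ 0.3896 -0.2139  0.052 ] 0.2885 84.33
[0.418  0.0731 0.052 ] 0.2502 -6.69
stem -5 [0.4668 0.0255]
stem -6 [0.4687 0.0265]
stem -7 [0.4707 0.0275]
27
silver centre 105 [0.4748 0.3904 0.042 ]
10
silver centre 112 [0.5312 0.2564 0.042 ]
421.4022518904204 [0.4523611  0.00826216 1.33506004]
```

View pics/k.png

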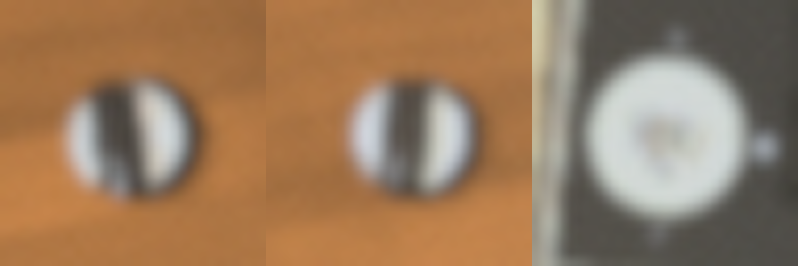

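Run:
```python
from h import *
s=manip.snapshot('top')
for n,u,v,z in(('L base',160.9,236,.042),('L bar',146+117/8.31-.5,220+138/8.31-.5,.06),('R base',204.9,217.1,.042),('R bar',188+139/8.31-.5,201+138/8.31-.5,.06),('stemdish',280.6,235.9,.056)): print(n,unproj(s,u,v,z).round(4))
for (u,v) in((160.9,236),(204.9,217)):
    a=unproj(s,u,v-7,.06);b=unproj(s,u,v+7,.06);print('ray skew',np.degrees(np.arctan2(*(a-b)[1::-1])))
for c in('scene','top'):
  if c=='scene': manip.snapshot(c)
  for l in('knob_a','stem_seat'):
    print(c,l,[(np.round(r['xyz'],4)) for r in manip.spot_in(l,c)[:3]])
```

```text
L base [0.4755 0.3942 0.042 ]
L bar [0.4749 0.3928 0.06  ]
R base [0.5323 0.2592 0.042 ]
R bar [0.5312 0.2577 0.06  ]
stemdish [0.4721 0.0264 0.056 ]
ray skew 1.0023248525489339
ray skew 0.4406199825352463
scene knob_a [array([0.4597, 0.4024, 0.0428]), array([0.5234, 0.2693, 0.0408])]
scene stem_seat [array([0.4677, 0.0357, 0.0598])]
top knob_a [array([0.532 , 0.2574, 0.0433]), array([0.4761, 0.3898, 0.048 ]), array([0.5164, 0.3308, 0.0171])]
top stem_seat [array([0.4745, 0.0286, 0.0608])]
```

Emit:
move_arm:
  increments:
    - [[-1,0.02,0.045,0,-2],[-1,0.02,0.045,0,-2],[-1,0.02,0.045,0,-2],[-1,0.02,0.045,0,-2],[-1,0.02,0.045,0,-2],[-1,0.02,0.045,0,-2],[-1,0.02,0.045,0,-2],[-1,0.02,0.045,0,-2]]

```text
t: 1.75
tcp_pos: [0.3482, -0.2346, 0.2316]
tool_rot: [1.0, 0.012, 0.0, 0.0]
force: [0.5, 0.6, -0.5]
finger_gap: 1.002
gripper_force: 0.0
```

Emit:
move_arm:
  increments:
    - [[-1,0.017,0.045,0,-0.5],[-1,0.017,0.045,0,-0.5],[-1,0.017,0.045,0,-0.5],[-1,0.017,0.045,0,-0.5],[-1,0.017,0.045,0,-0.5],[-1,0.017,0.045,0,-0.5],[-1,0.017,0.045,0,-0.5],[-0.2,0.017,0.045,0,-0.5]]

```text
t: 2.55
tcp_pos: [0.4842, 0.126, 0.2316]
tool_rot: [1.0, -0.022, 0.0, 0.0]
force: [0.8, -0.5, 0.1]
finger_gap: 0.858
gripper_force: 0.0
```

Emit:
move_arm:
  increments:
    - [[-0.2,0.016,0.045,-0.02,-0.5],[-0.2,0.016,0.044,-0.02,-0.5],[-0.2,0.016,0.044,-0.02,-0.4],[-0.2,0,0,-0.03,0],[-0.2,0,0,-0.03,0],[-0.2,0,0,0,0]]

```text
t: 3.15
tcp_pos: [0.5273, 0.2534, 0.1088]
tool_rot: [0.999, -0.034, -0.004, 0.001]
force: [-0.8, 0.3, 0.5]
finger_gap: 0.599
gripper_force: 0.0
```

Run:
```python
from h import *
a=snap('top','t3.png');b=snap('scene','s3.png');st=manip.sense()
print(st['tcp_pos'],st['finger_gap'],proj(a,st['tcp_pos']),proj(b,st['tcp_pos']))
u,v=map(int,proj(b,[.532,.2585,.06]));u2,v2=map(int,proj(a,[.532,.2585,.06]))
f=lambda i,u,v:cv2.resize(i[v-30:v+30,u-30:u+30,::-1],(395,395),interpolation=cv2.INTER_CUBIC)
cv2.imwrite('pics/k3.png',np.hstack([f(a['img'],u2,v2),f(b['img'],u,v)]))
```

```text
[0.53040756 0.25363755 0.1126903 ] 0.5995393311815435 [202.10427702 216.27130376] [222.65623349 220.98821234]
```

View pics/k3.png

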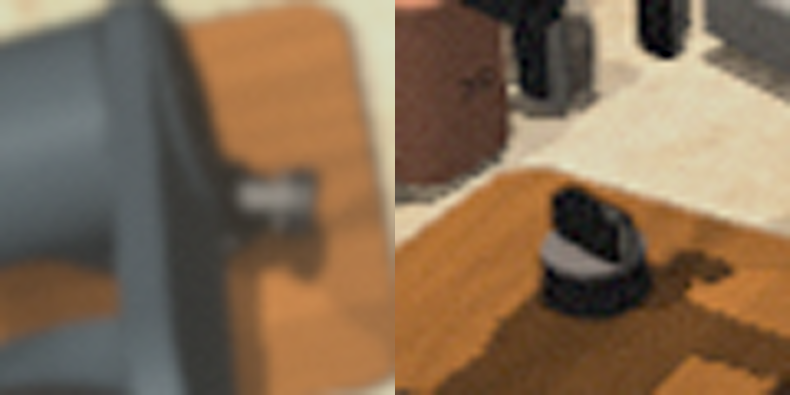

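Emit:
move_arm:
  increments:
    - [[-0.2,0.002,0.004,-0.03,0],[-0.2,0,0,-0.025,0],[-0.2,0,0,-0.011,0],[-0.2,0,0,0,0],[0.3,0,0,0,0],[0.8,0,0,0,0],[1,0,0,0,0],[1,0,0,0,0]]
  newtons: 60

```text
t: 4.05
tcp_pos: [0.5336, 0.258, 0.048]
tool_rot: [0.999, -0.034, 0.001, -0.0]
force: [0.6, 0.0, 3.9]
finger_gap: 0.141
gripper_force: 61.2
```

Emit:
move_arm:
  increments:
    - [[1,0,0,0,0],[1,0,0,0,0],[1,0,0,0,0]]

```text
t: 4.35
tcp_pos: [0.5336, 0.2581, 0.0478]
tool_rot: [0.999, -0.034, 0.001, -0.0]
force: [-0.2, 0.1, 6.2]
finger_gap: 0.139
gripper_force: 61.5
```

Emit:
move_arm:
  increments:
    - [[1,0,0,0.02,0],[1,0,0,0.04,0],[1,0,-0.01,0.03,0],[1,-0.01,-0.04,0,-0.6],[1,-0.01,-0.04,0,-0.6],[1,-0.01,-0.04,0,-0.6],[1,-0.01,-0.04,0,-0.6],[1,-0.01,-0.035,0,0]]

```text
t: 5.15
tcp_pos: [0.4813, 0.0511, 0.1365]
tool_rot: [0.998, -0.055, -0.001, 0.0]
force: [0.2, -0.7, -0.7]
finger_gap: 0.148
gripper_force: 60.6
```

Emit:
move_arm:
  increments:
    - [[1,-0.007,-0.017,0,0],[1,-0.004,-0.008,0,0],[1,0,0,0,0],[1,0,0,0,0]]

```text
t: 5.55
tcp_pos: [0.4716, 0.0283, 0.1367]
tool_rot: [0.998, -0.055, 0.0, -0.0]
force: [-0.0, 0.3, -0.8]
finger_gap: 0.145
gripper_force: 60.6
```

Run:
```python
from h import *
a=snap('top','t4.png');b=snap('scene','s4.png');st=manip.sense()
print(st['tcp_pos'],st['force'],st['finger_gap'])
for l in('knob_a','stem_seat'):
  for c in('top','scene'): print(c,l,[(np.round(r['xyz'],4),round(r['confidence'],2)) for r in manip.mark_of(l,c)[:3]])
u,v=map(int,proj(b,[.471,.027,.075]));u2,v2=map(int,proj(a,[.471,.027,.06]))
f=lambda i,u,v:cv2.resize(i[v-30:v+30,u-30:u+30,::-1],(395,395),interpolation=cv2.INTER_CUBIC)
cv2.imwrite('pics/k4.png',np.hstack([f(a['img'],u2,v2),f(b['img'],u,v)]))
```

```text
[0.47182874 0.02861653 0.13667501] [-0.30937534  0.50259832 -1.51185163] 0.14233303016765456
top knob_a [(array([0.4781, 0.3971, 0.0246]), 0.55)]
scene knob_a [(array([0.4722, 0.3948, 0.0178]), 0.79), (array([0.4712, 0.0299, 0.109 ]), 0.56)]
top stem_seat []
scene stem_seat [(array([0.4703, 0.03  , 0.06  ]), 0.53)]
```

View pics/k4.png

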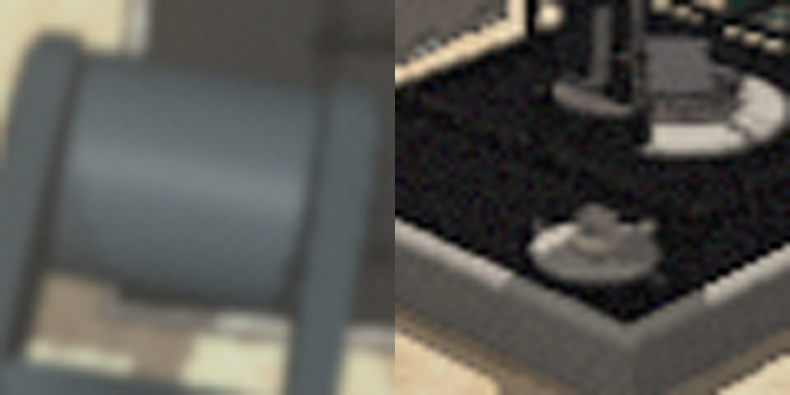

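Emit:
move_arm:
  increments:
    - [[1,-0.0005,0,-0.02,0],[1,0,0,-0.014,0],[1,0,0,-0.002,0],[1,0,0,-0.001,0],[1,0,0,-0.001,0],[1,0,0,-0.001,0],[1,0,0,0,0]]

```text
t: 6.55
tcp_pos: [0.4713, 0.0277, 0.0981]
tool_rot: [0.998, -0.055, 0.0, 0.0]
force: [-0.1, -0.7, -1.7]
finger_gap: 0.143
gripper_force: 60.6
```

Emit:
move_arm:
  increments:
    - [[1,0,0,-0.001,0],[1,0,0,-0.001,0],[1,0,0,-0.001,0],[1,0,0,-0.001,0],[1,0,0,0,0]]

```text
t: 7.05
tcp_pos: [0.4712, 0.0276, 0.0941]
tool_rot: [0.998, -0.055, 0.0, 0.0]
force: [-0.6, -0.2, 5.5]
finger_gap: 0.144
gripper_force: 61.4
```

Emit:
move_arm:
  increments:
    - [[1,0,0,0.001,0],[1,0,0,0,0]]

```text
t: 7.25
tcp_pos: [0.4711, 0.0276, 0.0949]
tool_rot: [0.998, -0.055, 0.0, 0.0]
force: [-0.9, -0.2, 3.7]
finger_gap: 0.146
gripper_force: 61.1
```

Emit:
move_arm:
  increments:
    - [[1,0,0,0.001,0],[1,0,0,0,0]]

```text
t: 7.45
tcp_pos: [0.471, 0.0277, 0.0958]
tool_rot: [0.998, -0.055, 0.0, 0.0]
force: [-1.4, -0.9, 3.4]
finger_gap: 0.143
gripper_force: 61.0
```

Emit:
move_arm:
  increments:
    - [[1,0.001,0,0,0],[1,0.001,0,0,0],[1,0,0,0,0]]

```text
t: 7.75
tcp_pos: [0.4719, 0.0278, 0.0955]
tool_rot: [0.998, -0.055, -0.001, 0.0]
force: [-2.4, -2.0, 3.1]
finger_gap: 0.146
gripper_force: 61.0
```

Emit:
move_arm:
  increments:
    - [[1,-0.002,0,0,0],[1,-0.001,0,0,0],[1,-0.001,0,0,0],[1,0,0,0,0]]

```text
t: 8.15
tcp_pos: [0.4693, 0.0278, 0.0958]
tool_rot: [0.998, -0.055, 0.0, -0.0]
force: [1.0, -0.4, 2.0]
finger_gap: 0.148
gripper_force: 60.8
```

Emit:
move_arm:
  increments:
    - [[1,0.002,0.001,0,0],[1,0,0.001,0,0],[1,0,0,0,0]]

```text
t: 8.45
tcp_pos: [0.4702, 0.0289, 0.0957]
tool_rot: [0.999, -0.054, -0.001, 0.001]
force: [-2.3, -5.6, 2.4]
finger_gap: 0.142
gripper_force: 61.0
```

Emit:
move_arm:
  increments:
    - [[1,0,-0.002,0,0],[1,0,-0.001,0,0],[1,0,-0.001,0,0],[1,0,0,0,0]]

```text
t: 8.85
tcp_pos: [0.4703, 0.0268, 0.0955]
tool_rot: [0.998, -0.056, -0.001, -0.001]
force: [-0.3, 5.1, 0.3]
finger_gap: 0.138
gripper_force: 60.9
```

Emit:
move_arm:
  increments:
    - [[1,0,0.001,0,0],[1,0,0,0,0],[1,0,0,-0.001,0],[1,0,0,0,0]]

```text
t: 9.25
tcp_pos: [0.4705, 0.0271, 0.0949]
tool_rot: [0.998, -0.055, -0.0, -0.0]
force: [-2.2, 4.6, 5.8]
finger_gap: 0.144
gripper_force: 61.5
```

Emit:
move_arm:
  increments:
    - [[1,0,0,-0.001,0],[1,0,0,0,0]]

```text
t: 9.45
tcp_pos: [0.4705, 0.0271, 0.0939]
tool_rot: [0.998, -0.055, -0.0, -0.0]
force: [-1.9, 3.7, 5.5]
finger_gap: 0.148
gripper_force: 61.5
```

Emit:
move_arm:
  increments:
    - [[1,0,0,0.004,0],[1,0,0.001,0,0],[1,0,0,0,0],[1,0,0,-0.002,0],[1,0,0,-0.001,0],[1,0,0,0,0]]

```text
t: 10.05
tcp_pos: [0.4713, 0.0275, 0.0945]
tool_rot: [0.998, -0.055, 0.0, 0.0]
force: [0.0, -0.8, -2.3]
finger_gap: 0.143
gripper_force: 60.5
```

Emit:
move_arm:
  increments:
    - [[1,0,0,-0.001,0],[1,0,0,0,0]]

```text
t: 10.25
tcp_pos: [0.4713, 0.0276, 0.094]
tool_rot: [0.998, -0.055, 0.0, 0.0]
force: [-0.1, 0.0, 5.8]
finger_gap: 0.145
gripper_force: 61.4
```

Emit:
move_arm:
  increments:
    - [[1,0,0,0.014,0],[1,0,0,0.03,0],[1,0.01,0.035,0,0],[1,0.01,0.04,0,0],[1,0.01,0.04,0,0],[1,0.01,0.04,0,0],[1,0.01,0.04,0,0],[1,0.008,0.025,-0.02,0]]

```text
t: 11.05
tcp_pos: [0.531, 0.2511, 0.1194]
tool_rot: [0.999, -0.054, 0.003, -0.001]
force: [0.7, 0.1, -0.3]
finger_gap: 0.145
gripper_force: 60.7
```

Emit:
move_arm:
  increments:
    - [[1,0.004,0.01,-0.02,0],[1,0,0,-0.03,0],[1,0,0,-0.014,0],[1,0,0,0,0],[1,0,0,-0.002,0],[1,0,0,0,0]]

```text
t: 11.65
tcp_pos: [0.5337, 0.2575, 0.0527]
tool_rot: [0.998, -0.056, 0.001, -0.0]
force: [0.3, -0.2, -0.6]
finger_gap: 0.145
gripper_force: 60.6
```

Emit:
move_arm:
  increments:
    - [[1,0,0,-0.002,0],[1,0,0,-0.001,0],[1,0,0,0,0]]

```text
t: 11.95
tcp_pos: [0.5332, 0.2577, 0.0492]
tool_rot: [0.998, -0.055, 0.0, -0.0]
force: [0.6, -0.3, -1.2]
finger_gap: 0.141
gripper_force: 60.6
```

Emit:
move_arm:
  increments:
    - [[1,0,0,-0.001,0],[1,0,0,0,0]]

```text
t: 12.15
tcp_pos: [0.5332, 0.2578, 0.0481]
tool_rot: [0.998, -0.055, 0.0, -0.0]
force: [-0.3, 0.2, 1.6]
finger_gap: 0.141
gripper_force: 61.1
```

Emit:
move_arm:
  increments:
    - [[1,0,0,-0.001,0],[1,0,0,0,0]]

```text
t: 12.35
tcp_pos: [0.5333, 0.2579, 0.0477]
tool_rot: [0.998, -0.055, 0.0, -0.0]
force: [-1.0, -0.9, 7.4]
finger_gap: 0.141
gripper_force: 61.6
```

Emit:
move_arm:
  increments:
    - [[0.5,0,0,0.001,0],[-0.2,0,0,0,0],[-0.2,0,0,0,0],[-0.2,0,0,0.02,0],[-0.2,0,0,0.04,0],[-0.2,-0.018,0.04,0,4],[-0.2,-0.018,0.04,0,4],[-0.2,-0.018,0.04,0,4]]

```text
t: 13.15
tcp_pos: [0.4787, 0.3786, 0.108]
tool_rot: [0.999, 0.05, 0.0, -0.0]
force: [-0.1, -0.1, 0.1]
finger_gap: 0.598
gripper_force: 0.0
```

Emit:
move_arm:
  increments:
    - [[-0.2,-0.004,0.016,0,3],[-0.2,0,0,-0.03,0],[-0.2,0,0,0,0],[-0.2,0,0,0,0]]

```text
t: 13.55
tcp_pos: [0.4746, 0.3929, 0.077]
tool_rot: [0.997, 0.075, -0.001, 0.001]
force: [0.1, 0.1, -0.3]
finger_gap: 0.601
gripper_force: 0.0
```

Run:
```python
from h import *
a=snap('top','t5.png');b=snap('scene','s5.png');st=manip.sense()
print(st['tcp_pos'],st['tool_rot'],st['finger_gap'])
for c in('top','scene'): print(c,[(np.round(r['xyz'],4),round(r['confidence'],2)) for r in manip.mark_of('knob_a',c)[:3]])
u,v=map(int,proj(b,[.475,.394,.07]));u2,v2=map(int,proj(b,[.5333,.258,.05]))
f=lambda i,u,v:cv2.resize(i[v-30:v+30,u-30:u+30,::-1],(395,395),interpolation=cv2.INTER_CUBIC)
cv2.imwrite('pics/k5.png',np.hstack([f(b['img'],u2,v2),f(b['img'],u,v)]))
```

```text
[0.47583117 0.39321116 0.07833431] [ 9.97184506e-01  7.49861551e-02  3.59942382e-04 -9.05114180e-05] 0.6019223417002412
top [(array([0.4755, 0.3946, 0.0233]), 0.62), (array([0.5314, 0.2595, 0.0224]), 0.59)]
scene [(array([0.4705, 0.3955, 0.0238]), 0.81), (array([0.5319, 0.2606, 0.0208]), 0.75)]
```

View pics/k5.png

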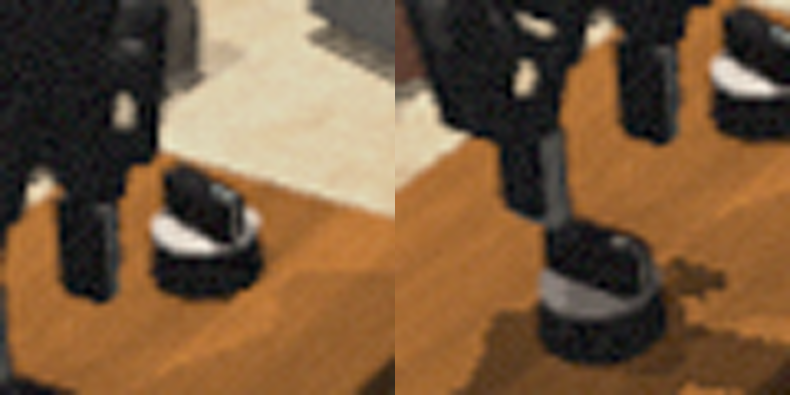

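Emit:
move_arm:
  increments:
    - [[-0.2,-0.001,0.001,-0.022,0],[-0.2,0,0,-0.0085,0],[-0.2,0,0,0,0],[0.4,0,0,0,0],[1,0,0,0,0],[1,0,0,0,0],[1,0,0,0,0],[1,0,0,0,0]]
  newtons: 80

```text
t: 14.55
tcp_pos: [0.4745, 0.395, 0.0479]
tool_rot: [0.997, 0.076, 0.001, -0.0]
force: [-1.2, 0.6, 1.9]
finger_gap: 0.14
gripper_force: 80.8
```

Emit:
move_arm:
  increments:
    - [[1,0,0,0,0],[1,0,0,0,0]]

```text
t: 14.75
tcp_pos: [0.4745, 0.395, 0.0478]
tool_rot: [0.997, 0.076, 0.001, -0.0]
force: [-0.1, -0.7, 5.7]
finger_gap: 0.132
gripper_force: 81.1
```

Emit:
move_arm:
  increments:
    - [[1,0,0,0.02,0],[1,0,0,0.04,0],[1,0,-0.02,0.03,-1],[1,0,-0.04,0,-3],[1,0,-0.04,0,-3],[1,0,-0.04,0,-3],[1,0,-0.04,0,-3],[1,0,-0.04,0,-2]]

```text
t: 15.55
tcp_pos: [0.473, 0.1732, 0.1367]
tool_rot: [0.998, -0.056, -0.001, 0.0]
force: [0.0, 0.3, -0.6]
finger_gap: 0.133
gripper_force: 80.4
```

Emit:
move_arm:
  increments:
    - [[1,0,-0.04,0,0],[1,0,-0.04,0,0],[1,-0.002,-0.04,0,0],[1,-0.002,-0.017,0,0],[1,0,-0.009,0,0],[1,0,0,0,0],[1,0,0,0,0]]

```text
t: 16.25
tcp_pos: [0.4698, 0.0294, 0.137]
tool_rot: [0.998, -0.055, -0.0, -0.0]
force: [0.1, 0.5, -0.6]
finger_gap: 0.14
gripper_force: 80.4
```

Run:
```python
from h import *
b=snap('scene','s6.png');st=manip.sense()
print(st['tcp_pos'],st['tool_rot'],st['force'])
for l in('knob_a','stem_seat'): print([(np.round(r['xyz'],4),round(r['confidence'],2)) for r in manip.mark_of(l,'scene')[:3]])
```

```text
[0.46977837 0.02967064 0.137073  ] [ 9.98500687e-01 -5.47382827e-02 -2.57154078e-04 -1.78952557e-04] [ 0.33680129 -0.19382483 -0.37085389]
[(array([0.533 , 0.2571, 0.0182]), 0.79), (array([0.467 , 0.0284, 0.1109]), 0.62)]
[(array([0.4688, 0.0297, 0.0608]), 0.4)]
```

Emit:
move_arm:
  increments:
    - [[1,0.0008,-0.0017,-0.02,0],[1,0,0,-0.014,0],[1,0,0,-0.002,0],[1,0,0,-0.001,0],[1,0,0,-0.001,0],[1,0,0,-0.001,0],[1,0,0,0,0]]

```text
t: 17.1
tcp_pos: [0.471, 0.027, 0.0986]
tool_rot: [0.998, -0.055, 0.0, 0.0]
force: [0.4, -0.0, -0.7]
finger_gap: 0.132
gripper_force: 80.4
```

Emit:
move_arm:
  increments:
    - [[1,0,0,-0.001,0],[1,0,0,-0.001,0],[1,0,0,0,0]]

```text
t: 17.4
tcp_pos: [0.4707, 0.027, 0.0962]
tool_rot: [0.998, -0.055, -0.0, -0.0]
force: [-0.6, 0.6, -1.2]
finger_gap: 0.137
gripper_force: 80.4
```

Emit:
move_arm:
  increments:
    - [[1,0,0,-0.001,0],[1,0,0,-0.001,0],[1,0,0,0,0]]

```text
t: 17.7
tcp_pos: [0.4706, 0.027, 0.0941]
tool_rot: [0.998, -0.055, -0.0, -0.0]
force: [0.1, 0.6, 0.3]
finger_gap: 0.132
gripper_force: 80.4
```

Less resistance than the first knob at the same height; go on.

Emit:
move_arm:
  increments:
    - [[1,0,0,-0.001,0],[1,0,0,0,0]]

```text
t: 17.9
tcp_pos: [0.4707, 0.027, 0.0931]
tool_rot: [0.998, -0.055, -0.0, -0.0]
force: [-0.5, -0.5, -0.5]
finger_gap: 0.134
gripper_force: 80.4
```

Emit:
move_arm:
  increments:
    - [[1,0,0,-0.001,0],[1,0,0,0,0]]

```text
t: 18.1
tcp_pos: [0.4708, 0.0271, 0.0922]
tool_rot: [0.998, -0.055, 0.0, -0.0]
force: [0.5, 0.5, -0.8]
finger_gap: 0.141
gripper_force: 80.5
```

Emit:
move_arm:
  increments:
    - [[1,0,0,-0.001,0],[1,0,0,-0.001,0],[1,0,0,-0.001,0],[1,0,0,0,0]]

```text
t: 18.5
tcp_pos: [0.471, 0.0272, 0.0896]
tool_rot: [0.998, -0.055, 0.0, -0.0]
force: [0.2, 1.5, 6.1]
finger_gap: 0.137
gripper_force: 81.3
```

Emit:
move_arm:
  increments:
    - [[1,0,0,-0.001,0],[1,0,0,-0.001,0],[1,0,0,0,0]]

```text
t: 18.8
tcp_pos: [0.471, 0.0272, 0.0877]
tool_rot: [0.998, -0.055, 0.0, -0.0]
force: [-1.1, 2.3, 6.6]
finger_gap: 0.141
gripper_force: 81.4
```

Emit:
move_arm:
  increments:
    - [[1,0,0,-0.001,0],[1,0,0,-0.001,0],[1,0,0,0,0]]

```text
t: 19.1
tcp_pos: [0.4711, 0.0272, 0.0859]
tool_rot: [0.998, -0.055, 0.001, -0.0]
force: [0.7, 2.8, 6.9]
finger_gap: 0.136
gripper_force: 81.6
```

Emit:
move_arm:
  increments:
    - [[1,0,0,-0.001,0],[1,0,0,-0.001,0],[1,0,0,0,0]]

```text
t: 19.4
tcp_pos: [0.4713, 0.0272, 0.0841]
tool_rot: [0.998, -0.055, 0.001, -0.0]
force: [0.5, 2.6, 7.5]
finger_gap: 0.133
gripper_force: 81.6
```

Emit:
move_arm:
  increments:
    - [[1,0,0,-0.001,0],[1,0,0,-0.001,0],[1,0,0,0,0]]

```text
t: 19.7
tcp_pos: [0.4714, 0.0273, 0.0818]
tool_rot: [0.998, -0.055, 0.001, -0.0]
force: [0.3, 2.5, 7.4]
finger_gap: 0.138
gripper_force: 81.4
```

Emit:
move_arm:
  increments:
    - [[1,0,0,-0.001,0],[1,0,0,0,0]]

```text
t: 19.9
tcp_pos: [0.4714, 0.0273, 0.0809]
tool_rot: [0.998, -0.055, 0.001, -0.0]
force: [-0.1, 3.4, 6.9]
finger_gap: 0.134
gripper_force: 81.5
```

Emit:
move_arm:
  increments:
    - [[1,0,0,-0.001,0],[1,0,0,0,0]]

```text
t: 20.1
tcp_pos: [0.4715, 0.0273, 0.0805]
tool_rot: [0.998, -0.055, 0.001, -0.0]
force: [-0.7, 2.7, 13.7]
finger_gap: 0.138
gripper_force: 82.4
```

Emit:
move_arm:
  increments:
    - [[1,0,0,-0.001,0],[1,0,0,0,0]]

```text
t: 20.3
tcp_pos: [0.4716, 0.0274, 0.0804]
tool_rot: [0.998, -0.055, 0.001, -0.0]
force: [-2.3, 4.9, 21.6]
finger_gap: 0.135
gripper_force: 83.5
```

Emit:
move_arm:
  increments:
    - [[1,0,0,-0.001,0],[1,0,0,0,0],[1,0,0,0,0],[1,0,0,0,0]]
  newtons: 100

```text
t: 20.7
tcp_pos: [0.4716, 0.0274, 0.0804]
tool_rot: [0.998, -0.055, 0.002, -0.0]
force: [-4.1, 4.0, 30.7]
finger_gap: 0.132
gripper_force: 103.2
```

Run:
```python
from h import *
b=snap('scene','s7.png');st=manip.sense()
print(st['tcp_pos'],st['force'],st['gripper_force'])
for l in('knob_a','stem_seat'): print([(np.round(r['xyz'],4),round(r['confidence'],2)) for r in manip.mark_of(l,'scene')[:3]])
u,v=map(int,proj(b,[.471,.027,.07]))
cv2.imwrite('pics/k7.png',cv2.resize(b['img'][v-35:v+35,u-45:u+45,::-1],(720,560),interpolation=cv2.INTER_CUBIC))
```

```text
[0.47160054 0.0273669  0.08038568] [-3.50458572  3.90178594 30.78977431] 103.20101943340994
[(array([0.5323, 0.2573, 0.0191]), 0.84), (array([0.4707, 0.0274, 0.0541]), 0.55)]
[]
```

View pics/k7.png

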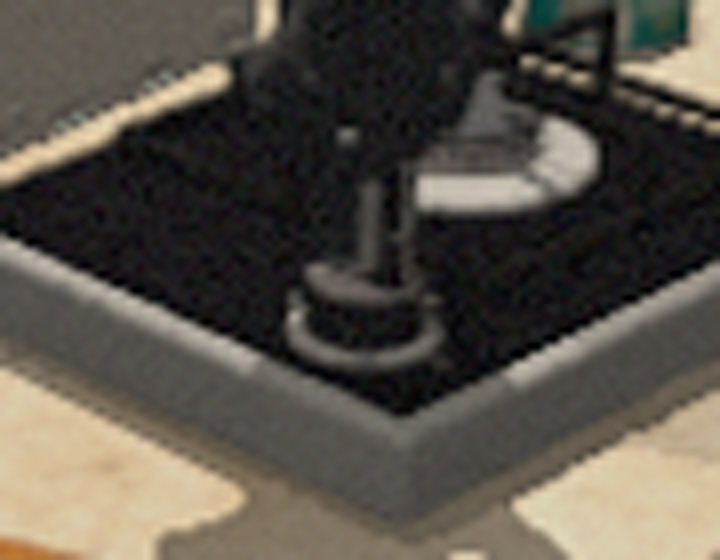

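```bash
python3 -c "
from station import manip
print(manip.sign_off())"
```

```text
the job is handed in; nothing more can be done
None
```

I handed the job in with the fitting knob (the one that stood on the left of the board) still gripped and held against the hard stop on the stem at about 31 N. I take it as clicked and fully home from its full 12 mm of travel, because the force readings didn't catch the click itself. The other knob stopped near the tip under about 7 N, and I stood it back upright on the board.

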